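# Hold a damp box open with its lever

### The job

The slab lid of the damp box is raised with the wooden lever that rests in the fulcrum beside it, but a firebrick stands under the lever's long end. Push the brick aside along the bench, out from under the lever, then press the lever's long end down until its rubber foot meets the bench, so that the lid is raised, and finish while still holding it down. Only push and press: do not pick up the brick or the lever, do not touch the box, its fulcrum or its lid, and leave the other things on the bench where they are.

Things in the scene. Friction and masses are not known exactly. Their poses are not given: they have to be found in the camera images.
- damp_box: Fixed plywood box, 240 x 170 x 70 mm high (x, y, z), with a slab lid and a fulcrum. Origin: centre of the underside, on the bench; z up. The lid overhangs on the -y side; the fulcrum, two notched cheeks 86 mm high, stands 205 mm from the origin in -y; the lever points away along -y. A foot plank 12 mm high, 120 mm wide, runs from the box to y = -245 mm.
- cradle (a point): Middle of the fulcrum, where the lever's pin rests in the notches: point on the pin's axis, fixed to the box at (0, -205, 69.5) mm in the box frame; the pin must stay in there.
- lid (a joint): Opening of the lid, rad, hinged on the box's +y edge: 0 shut, about 0.19 with the lever's foot on the bench, about 0.03 if the brick stops the lever. Grey slab 244 x 215 x 14 mm, about 1.9 kg, top at 84 mm when shut. It falls shut by its weight and carries the lever back up if that is let go.
- lid_lip (a point): Middle of the lower edge of the lid's overhanging lip (130 mm from the box's origin in -y and 70 mm high when shut), under which the lever's short end lies.
- lever: Loose wooden bar 34 wide, 16 thick, 302 mm long, on a 12 mm pin in the fulcrum. Origin: pin centre. At rest its frame is parallel to the box's; the bar slopes up 0.14 rad to its long end (-y, 210 mm from the pin, top 107 mm high); the short end (+y, 100 mm) is under the lid's lip. It turns 0.4 rad about x until the rubber foot below the long end meets the bench. Pressing there takes 4 to 8 N.
- lever_end (a point): Point on the bar's upper face, on its middle line, 190 mm from the pin towards the long end and 20 mm short of the bar's end: the place to press. At rest about 104 mm above the bench, about 32 mm when the foot is on the bench.
- brick: Loose cream cut firebrick, 76 x 150 x 64 mm high (x, y, z), about 0.55 kg, flat on the bench, long side roughly along the lever, 17 to 40 mm of it under the lever's long end (10 mm below the foot), the rest beyond. Origin: centre of the underside. Clear when wholly beside the lever (origin over 60 mm from its middle line, box x, if parallel) or wholly beyond its end.
- glaze_jar: Bystander: closed glaze jar, 60 mm across, 85 mm high, standing beside the lever. Origin: centre of the underside.
- mug: Bystander: white mug, 80 mm across, 90 mm high. Origin: centre of the underside.
- bowl: Bystander: brown bowl, 100 mm across, 50 mm high. Origin: centre of the underside.
- butterfly: Bystander: dark clay butterfly lying flat, about 100 x 130 mm, 22 mm high. Origin: centre of the underside.
- strip: Bystander: wooden thickness strip lying flat, 35 x 280 x 9 mm. Origin: centre of the underside.
- pinch_pot: Bystander: small blue pot, 70 mm across, 40 mm high. Origin: centre of the underside.
There are look-alikes about, which are no part of the job. What is shaped like the brick but blue is not meant.

How it is judged:
On the way, in this order (a step that is already met when the one before it is completed fails the run):
1. the brick is out from under the lever ((x of brick in the frame of damp_box above 0.057 m or x of brick in the frame of damp_box below -0.057 m or y of brick in the frame of damp_box below -0.49 m)), for 0.2 s.
2. the lever is pressed down and the lid is up (value of joint lid above 0.16 rad and contact force between the fingers and lever above 1 N), for 0.2 s.
At the end, for the whole second after the job is handed in: The lid is held more than 0.16 rad open, the fingers press the lever with over 1 N, its pin is within 10 mm of the cradle, and the brick lies flat and still, not touching the lever, its centre over 57 mm to a side of the lever's line or over 490 mm from the box centre in -y (all of step 2 and (x of brick in the frame of damp_box above 0.057 m or x of brick in the frame of damp_box below -0.057 m or y of brick in the frame of damp_box below -0.49 m) and contact force between brick and lever below 0.3 N and height (world z) of brick below 0.008 m and angle between brick's own z axis and vertical below 0.1 rad and linear speed of brick below 0.02 m/s and distance between lever and cradle below 0.01 m); the arm keeps its last pose, push and grip.
It fails at once if the brick is lifted or tipped over (height (world z) of brick above 0.015 m or angle between brick's own z axis and vertical above 0.35 rad).
It fails at once if the lever is lifted or pulled out of its notches (distance between lever and cradle above 0.015 m).
It fails at once if the robot touches the box, its fulcrum or its lid (contact force between any of the fingers, the arm and damp_box above 2 N).
It fails at once if a bystander is moved by more than 30 mm or tipped (distance of any of glaze_jar, mug, bowl, butterfly, strip, pinch_pot from where it was at the start of the episode above 0.03 m or angle between any of glaze_jar, mug, bowl, butterfly, strip, pinch_pot's own z axis and vertical above 0.4 rad).
It also fails if it takes over 40 s, if anything falls off the work surface, if the arm or the gripper's body presses on something with over 40 N, if the wrist force passes 120 N, or if a joint passes its speed limit or range.

### The arm

A 6-joint arm with a two-finger parallel gripper is mounted at the origin on the work surface. World frame = base frame: x ahead of the robot, y to its left, z up, the work surface at z = 0. Lengths are in m, angles in rad, forces in N, time in s.
With the tool pointing down it reaches from about 0.4 to 0.825 m from the base axis. Payload 7 kg.
Tool frame: the origin (TCP) lies at the very end of the fingers, on their centre line; the grasp point (between the pads) lies 19 mm behind it; x points along the fingers, y is the direction in which the jaws open and shut, and the axes are right-handed (so a half turn about x gives the same grasp; the last joint's range is limited). The gripper opens to 88 mm and grips with 3 to 60 N. Pads are 19 mm wide; open, the fingers measure 130 mm over their backs; the gripper's body (78 mm by 193 mm) begins 47 mm behind the grasp point.
Start: joints at [-0.98, 0.359, 0.012, 0, -1.224, -0.288], TCP at [0.201, -0.644, 0.227] pointing down, gripper open.
Joint ranges: [-3.07, 3.07], [-1.43, 2.12], [-1.02, 1.25], [-3.03, 1.67], [-3.05, -0], [-3.03, 3.03]. Speed limits (rad/s): [2.39, 2.39, 3.01, 3.14, 3.14, 3.14].

### API

Orientations are given as [roll, pitch, yaw] about the fixed x, y, z axes, in that order (R = Rz(yaw) Ry(pitch) Rx(roll)).
In Python, from station import arm gives the robot as it stands.
- The arm moves only by the shell command python3 -m inch 'ROWS' [OPENING] [FORCE]. ROWS is text: rows parted by semicolons, each of 6 numbers parted by spaces: the shift along the world's x, y, z in units of 30 mm (1.0 is 30 mm), then the turn, a rotation vector about the world's x, y, z in units of 5 degrees (1.0 is 5 degrees). In form: dx dy dz wx wy wz; .... A call has 1 to 12 rows; each row shifts and turns the commanded pose from where the row before left it; what a row does not reach is not made up. A row lasts 1/8 s, in which the tool goes at most 62.5 mm and 10.7 degrees, less where a joint would pass 70% of its speed; a pose out of reach is approached as far as the arm can. A call is refused whole if a number of a shift passes 1 or a number of a turn 1, either way. A call with a gripper value outside its range is refused whole. OPENING is the opening, from 0 (shut) to 1 (fully open), set as the call begins (- or left out, the last holds). The fingers move at their own pace and stop on an object; FORCE is the grip in N (left out, the last holds). Time passes only in rows, so rows that do not move let the fingers close. It gives the time, the measured TCP pose, the force and the opening at its end, in the units of the state.
- arm.get_state(): the state, without advancing time (a new reading comes with each control period).
- arm.grab_frame(name): name is "scene" or "top"; returns a dict with "frame" (480x640x3 uint8, red, green, blue), "range_z" (480x640 float32, m along the optical axis (not along the pixel's ray), 0 where there is no reading), "mtx" (3x3 intrinsics, pixels), "pose" (4x4, takes a point from camera to world coordinates). Camera axes: x right, y up, looking along -z (the intrinsics and any distortion apply to the point x, -y, -z); pixel columns grow to the right and rows downward; lengths in m; the calibration is good to about 2 mm. A picture is of the moment at which its call begins.
- arm.job_done(): hands the job in, once; it reports no verdict.
Trained networks look in a picture, given as the dict that the camera call returned (one of the last four; its "shot" number tells which), for a name from the list of things; names that differ only in an ending like _2 or _b are one class to them, and where a whole thing is asked for, a point or a joint stands for the part that bears it (a point fixed in the world has none). Each returns a list of dicts, best first, with "confidence" (0 to 1); they miss things now and then, are a little off and sometimes report something else, mostly with a low value. They report only what shows in the picture. A call takes as long as a camera call. They do not tell look-alikes from the thing itself.
- arm.search_frame(picture, target): "extent" ([centre column, centre row, width, height] as shares, 0 to 1, of the picture: columns of its width, rows of its height, round what is visible of it).
- arm.masks_of(picture, target): "mask" (480x640 bool, what is visible of it) and "extent" ([centre column, centre row, width, height] as shares, 0 to 1, of the picture: columns of its width, rows of its height, round what is visible of it).
- arm.place_of(picture, target): "position" ([column, row] as shares, 0 to 1, of the picture: columns of its width, rows of its height: a listed point, or the origin of a listed thing).
The state is a dict: "t": time; "q": joint angles; "qd": joint speeds; "joint_efforts": joint torques, N m; "eef_pos": TCP position; "ee_rot": TCP orientation; "force": force on the tool from outside, world axes, zero at the start; "moment": the same for the moment, N m; "width": finger opening in m.
Only numpy, scipy, OpenCV 4.12 (cv2) and the standard library are available. Lean on these libraries where they do the work, as an engineer would, in place of code of your own. Each camera call takes 0.05 s, during which the arm holds its last target. There are 200 camera calls.

## Working session

There is one attempt and no reset: what is moved stays moved. The work goes in short steps, Python scripts to look and compute and a shell command to move; the robot and the scene stay as the last step left them, time stands still between calls to the robot, and variables do not carry over. Pictures are saved under pics/ and viewed, about 8 in all and at most 12, crops included, and the job is handed in when it is done.

```bash
mkdir -p pics; cat > h.py <<'E'
import numpy as np, cv2
from station import arm
def cloud(p):
    z=p["range_z"]; v,u=np.mgrid[0:480,0:640]; K=p["mtx"]
    c=np.stack([(u-K[0,2])/K[0,0]*z,-(v-K[1,2])/K[1,1]*z,-z],-1)
    return c@p["pose"][:3,:3].T+p["pose"][:3,3]
E
python3 - <<'E'
from h import *
for n in("scene","top"):
    p=arm.grab_frame(n); cv2.imwrite(f"pics/{n}0.png",p["frame"][...,::-1]); W=cloud(p)
    for t in["damp_box","lever","brick","glaze_jar","mug","bowl","butterfly","strip","pinch_pot","lid"]:
        for m in arm.masks_of(p,t)[:3]:
            k=m["mask"]&(p["range_z"]>0); q=W[k]
            if len(q): print(n,t,round(m["confidence"],2),(np.array(m["extent"][:2])*[640,480]).astype(int),k.sum(),np.median(q,0).round(3),np.percentile(q,3,0).round(3),np.percentile(q,97,0).round(3))
    for t in["cradle","lid_lip","lever_end","damp_box","brick"]:
        for m in arm.place_of(p,t)[:2]:
            px=(np.array(m["position"])*[640,480]).astype(int); print(n,"pt",t,round(m["confidence"],2),px,W[px[1],px[0]].round(3) if (px>=0).all() and px[0]<640 and px[1]<480 else "")
print(arm.get_state())
E
```

```text
scene damp_box 0.59 [351 224] 13983 [0.577 0.167 0.082] [ 0.452 -0.007  0.008] [0.689 0.296 0.087]
scene lever 0.68 [248 266] 2921 [ 0.524 -0.059  0.085] [ 0.494 -0.181  0.062] [0.56  0.087 0.103]
scene lever 0.42 [164 325] 4502 [ 0.513 -0.239  0.062] [ 0.451 -0.304  0.006] [ 0.55  -0.173  0.066]
scene brick 0.91 [276 163] 2644 [0.32  0.177 0.061] [0.261 0.114 0.006] [0.374 0.244 0.066]
scene glaze_jar 0.74 [265 309] 1398 [ 0.623 -0.091  0.071] [ 0.588 -0.113  0.007] [ 0.639 -0.06   0.086]
scene mug 0.63 [255 216] 1878 [0.424 0.041 0.059] [0.36  0.005 0.007] [0.464 0.081 0.09 ]
scene mug 0.34 [352 224] 13793 [0.578 0.166 0.083] [ 0.454 -0.007  0.008] [0.689 0.294 0.087]
scene bowl 0.62 [314 341] 2313 [ 0.706 -0.055  0.022] [ 0.673 -0.105  0.003] [ 0.759 -0.021  0.05 ]
scene bowl 0.29 [164 325] 4565 [ 0.513 -0.24   0.062] [ 0.451 -0.304  0.004] [ 0.55  -0.171  0.066]
scene butterfly 0.8 [214 251] 1096 [ 0.419 -0.059  0.009] [ 0.365 -0.112  0.001] [ 0.438 -0.018  0.023]
scene strip 0.67 [415 192] 773 [0.599 0.369 0.008] [0.456 0.332 0.004] [0.694 0.396 0.012]
scene pinch_pot 0.56 [358 
[... 1861 characters left out ...]

top pt brick 0.61 [257 374] [0.314 0.188 0.068]
{'t': 1.6, 'q': array([-9.79898463e-01,  3.58590115e-01,  1.19011448e-02,  1.69108336e-05,
       -1.22411210e+00, -2.88067473e-01]), 'qd': array([-4.90828712e-05,  7.09417496e-04,  1.21109244e-03,  1.23791227e-03,
        6.25348032e-04, -1.25661986e-03]), 'joint_efforts': array([ 6.81356287e-04, -5.82366014e+01,  2.93300629e+01,  7.00254411e+00,
        1.23901616e-02, -3.90075070e-05]), 'eef_pos': array([ 0.20124851, -0.64427672,  0.22657119]), 'ee_rot': array([ 3.1400699 ,  1.57077973, -2.84027927]), 'force': array([ 0.04331321,  0.50559391, -0.18329379]), 'moment': array([0.05741005, 0.00444051, 0.02610255]), 'width': 0.08776201405724127}
```

```bash
ls
```

```text
h.py
pics
```

View pics/top0.png

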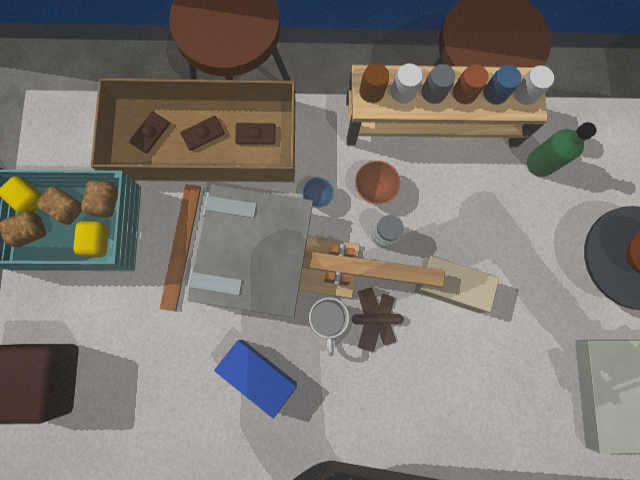

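View pics/scene0.png

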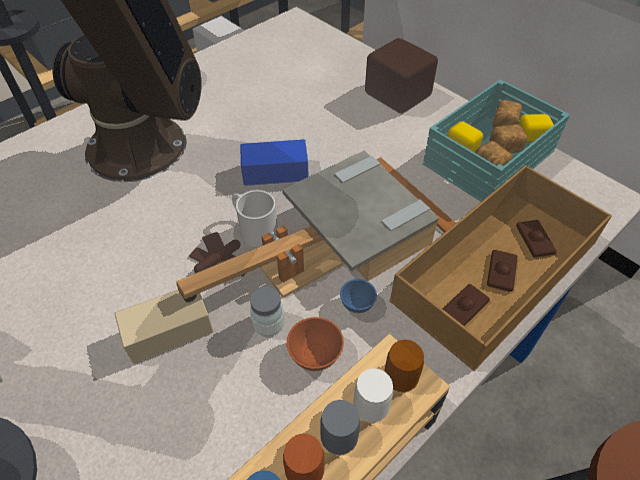

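```bash
python3 - <<'E'
from h import *
p=arm.grab_frame("top"); W=cloud(p)
cv2.imwrite("pics/crop.png",cv2.resize(p["frame"][200:340,320:540,::-1],None,fx=3,fy=3))
# brick top, lever top
reg=(W[...,0]>.40)&(W[...,0]<.6)&(W[...,1]<-.13)&(W[...,1]>-.34)
k=reg&(W[...,2]>.056)&(W[...,2]<.075)
print("bricktop",k.sum(),cv2.minAreaRect((W[k][:,:2]*1000).astype(np.float32)))
print(cv2.boxPoints(cv2.minAreaRect((W[k][:,:2]*1000).astype(np.float32))))
m=arm.masks_of(p,"lever")[0]["mask"]&(W[...,2]>.075)&(W[...,1]<.0)
q=W[m];print("lever",cv2.fitLine((q[:,:2]*1000).astype(np.float32),cv2.DIST_HUBER,0,.01,.01).ravel(),q.min(0),q.max(0))
m=arm.masks_of(p,"lid")[0]["mask"]&(W[...,2]>.079)&(W[...,2]<.092)
print("lid",cv2.minAreaRect((W[m][:,:2]*1000).astype(np.float32)))
# obstacles near
k=(W[...,2]>.01)&(W[...,0]>.3)&(W[...,0]<.8)&(W[...,1]<-.05)&(W[...,1]>-.5)
n,l,s,c=cv2.connectedComponentsWithStats(k.astype(np.uint8))
for i in range(1,n):
    if s[i,4]>40: q=W[l==i];print(c[i].astype(int),s[i,4],q.min(0).round(3),q.max(0).round(3))
E
```

```text
bricktop 2314 ((494.52825927734375, -225.9461669921875), (150.61415100097656, 77.0805892944336), 71.72969055175781)
[[ 434.32205 -285.37445]
 [ 507.51688 -309.53925]
 [ 554.7345  -166.51788]
 [ 481.53964 -142.35309]]
lever [ 1.5899637e-01  9.8727918e-01  5.1321875e+02 -9.1751343e+01] [ 0.48370377 -0.18153983  0.07529978] [ 5.44043040e-01 -5.26913820e-04  1.09583213e-01]
lid ((560.2333374023438, 204.2484588623047), (215.33816528320312, 244.2515106201172), 81.18560791015625)
[559 150] 1873 [ 0.746 -0.477  0.01 ] [ 0.8   -0.413  0.195]
[385 180] 844 [ 0.666 -0.109  0.01 ] [ 0.765 -0.05   0.055]
[386 231] 786 [ 0.577 -0.107  0.011] [ 0.634 -0.05   0.09 ]
[588 257] 302 [ 0.501 -0.5    0.065] [ 0.598 -0.488  0.084]
[445 282] 3810 [ 0.436 -0.306  0.01 ] [ 0.553 -0.05   0.11 ]
[387 319] 322 [ 0.41  -0.115  0.01 ] [ 0.433 -0.05   0.027]
[586 359] 659 [ 0.3  -0.5   0.01] [ 0.38  -0.486  0.056]
```

Candidates for the brick in the top view are the cream block under the lever end at (456,284) and the blue block at (255,377). The description says cream, so I pick the first and check it in the crop.

View pics/crop.png

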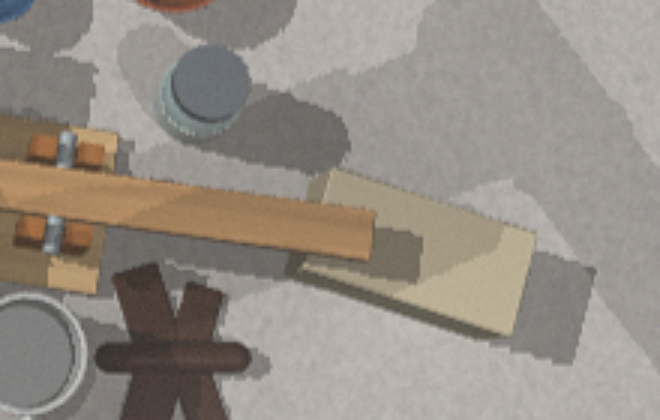

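```bash
python3 -m inch '.5 1 0 0 0 1;.5 1 0 0 0 1;.5 1 0 0 0 1;.5 1 0 0 0 1;.5 1 0 0 0 1;.5 1 0 0 0 1;.5 1 0 0 0 1;.5 1 0 0 0 1;.5 1 0 0 0 1;.5 1 0 0 0 1;.5 1 0 0 0 1' 0 20
```

```text
t: 3.12
eef_pos: [0.3667, -0.3133, 0.2268]
ee_rot: [-1.603, 1.57, -0.337]
force: [0.9, 0.2, 0.4]
width: 0.0
```

The crop shows the cream brick, about crop (300–535, 170–340), under the lever end at crop (370,235). Its near face is free, and the butterfly is clear of it. Next I move beside that face, tilt and descend.

```bash
python3 -m inch '.43 .9 -.5 .7 -.24 0;.43 .9 -.5 .7 -.24 0;.43 .9 -.5 .7 -.24 0;.42 .92 -.5 .7 -.23 0;0 0 -1 0 0 0;0 0 -1 0 0 0;0 0 -1 0 0 0;0 0 -1 0 0 0;0 0 -.5 0 0 0;0 0 0 0 0 0'; python3 - <<'E'
from h import *
from scipy.spatial.transform import Rotation as R
s=arm.get_state(); print(s["eef_pos"],s["force"],R.from_euler("xyz",s["ee_rot"]).as_matrix().round(3))
E
```

```text
t: 4.38
eef_pos: [0.4172, -0.2056, 0.031]
ee_rot: [-0.012, 1.313, 1.25]
force: [0.4, -0.6, -0.2]
width: 0.0006
[ 0.41717907 -0.2056215   0.03100364] [ 0.39759418 -0.5565126  -0.19287985] [[ 0.08  -0.953  0.293]
 [ 0.242  0.304  0.921]
 [-0.967 -0.003  0.255]]
```

```bash
python3 -m inch '.28 -.09 0 0 0 0;.28 -.09 0 0 0 0;.28 -.09 0 0 0 0;.28 -.09 0 0 0 0;.28 -.09 0 0 0 0;.28 -.09 0 0 0 0'; cat > look.py <<'E'
from h import *
import sys
p=arm.grab_frame("top"); W=cloud(p); cv2.imwrite(f"pics/{sys.argv[1]}.png",p["frame"][180:360,300:560,::-1].repeat(3,0).repeat(3,1)[:600,:800])
q=arm.grab_frame("scene"); cv2.imwrite(f"pics/{sys.argv[1]}_s.png",q["frame"][...,::-1])
O=np.array([.5637,.2265]); X=np.array([.988,-.155]); Y=np.array([.155,.988])
for n,P in(("top",p),("scene",q)):
    C=cloud(P)
    for m in arm.masks_of(P,"brick")[:3]:
        k=m["mask"]&(C[...,2]>.057)&(C[...,2]<.072)
        if k.sum()<50: continue
        r=cv2.minAreaRect((C[k][:,:2]*1000).astype(np.float32)); d=np.array(r[0])/1000-O
        print(n,round(m["confidence"],2),np.round(r[0]),np.round(r[1]),round(r[2],1),"box xy",(d@X).round(3),(d@Y).round(3))
    for m in arm.place_of(P,"lever_end")[:1]:
        px=(np.array(m["position"])*[640,480]).astype(int);print(n,"end",m["confidence"],px,C[px[1],px[0]].round(3))
    for m in arm.masks_of(P,"lid")[:1]:
        k=m["mask"]&(C[...,2]>.07)
        A=np.c_[C[k][:,:2],np.ones(k.sum())]; c=np.linalg.lstsq(A,C[k][:,2],rcond=None)[0]; print(n,"lid slope",np.hypot(*c[:2]).round(3))
s=arm.get_state();print(s["t"],s["eef_pos"],s["force"])
E
python3 look.py a
```

```text
t: 5.12
eef_pos: [0.4669, -0.2215, 0.0319]
ee_rot: [-0.008, 1.312, 1.255]
force: [-5.2, 2.2, 5.2]
width: 0.0003
top 0.98 [305. 192.] [150.  76.] 52.6 box xy -0.25 -0.074
top 0.84 [ 531. -194.] [74. 77.] 75.8 box xy 0.033 -0.421
top end 0.84 [433 276] [ 0.505 -0.16   0.102]
top lid slope 0.162
scene 0.97 [ 525. -235.] [150.  77.] 76.7 box xy 0.034 -0.462
scene 0.63 [306. 190.] [148.  82.] 52.7 box xy -0.249 -0.076
scene 0.58 [605. 136.] [321. 157.] 33.0 box xy 0.054 -0.083
scene end 0.76 [187 286] [ 0.505 -0.171  0.101]
scene lid slope 0.277
5.525 [ 0.46822017 -0.22194621  0.03168716] [-0.08307841 -0.01479408  0.72860354]
```

```bash
python3 -m inch '.28 -.09 0 0 0 0;.28 -.09 0 0 0 0;.28 -.09 0 0 0 0;.28 -.09 0 0 0 0;.28 -.09 0 0 0 0;.28 -.09 0 0 0 0;0 0 0 0 0 0'; python3 look.py b
```

```text
t: 6.4
eef_pos: [0.5185, -0.2381, 0.0314]
ee_rot: [-0.018, 1.313, 1.245]
force: [-2.0, -0.4, 1.2]
width: 0.0005
top 0.89 [ 579. -210.] [79. 76.] 80.7 box xy 0.083 -0.429
top 0.87 [305. 192.] [150.  77.] 52.9 box xy -0.25 -0.074
top 0.54 [531.  32.] [ 60. 135.] 1.5 box xy -0.002 -0.198
top end 0.76 [432 275] [ 0.507 -0.158  0.102]
top lid slope 0.116
scene 0.92 [306. 189.] [149.  82.] 53.3 box xy -0.248 -0.077
scene 0.64 [ 576. -249.] [150.  78.] 80.5 box xy 0.086 -0.467
scene end 0.59 [190 286] [ 0.509 -0.167  0.101]
scene lid slope 0.417
6.8 [ 0.51844593 -0.23810549  0.03163457] [ 0.19516596 -0.26475862 -0.62827361]
```

Brick is at box x about 0.085, parallel to the lever and clear. Next I back off, rise and go over the lever end.

```bash
python3 -m inch '-.5 0 0 0 0 0;0 0 1 0 0 0;0 0 1 0 0 0;0 0 1 0 0 0;0 0 .5 0 0 0;0 .8 0 0 0 0;0 .8 0 0 0 0;0 .83 0 0 0 0;0 0 0 0 0 0'; python3 look.py c
```

```text
t: 7.92
eef_pos: [0.5025, -0.1639, 0.1362]
ee_rot: [-0.016, 1.312, 1.248]
force: [-0.8, 0.2, 0.1]
width: 0.0005
top 0.58 [305. 192.] [150.  77.] 52.9 box xy -0.25 -0.074
top 0.41 [598. -73.] [57. 35.] 52.0 box xy 0.081 -0.291
top end 0.78 [434 274] [ 0.449 -0.021  0.608]
top lid slope 0.125
scene 0.95 [ 576. -248.] [150.  78.] 80.3 box xy 0.085 -0.467
scene 0.58 [307. 190.] [148.  85.] 51.9 box xy -0.248 -0.076
scene end 0.91 [189 289] [ 0.586 -0.199  0.208]
scene lid slope 0.36
8.325 [ 0.50327654 -0.16566364  0.13635347] [-0.14100991  0.01818403 -0.15447806]
```

View pics/c_s.png

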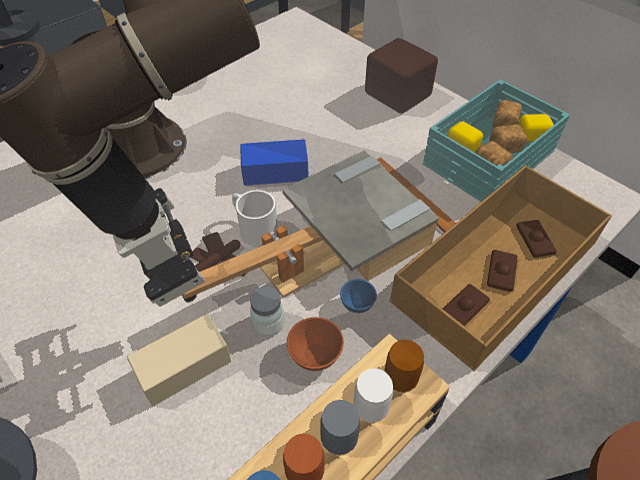

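The gripper is over the lever end at (188,290), with the brick well beside it at (178,355). Now I press.

```bash
python3 -m inch '0 0 -.6 0 0 0;0 0 -.5 0 0 0;0 0 -.4 0 0 0;0 0 -.4 0 0 0;0 0 -.4 0 0 0;0 0 -.4 0 0 0;0 0 0 0 0 0'; python3 look.py d
```

```text
t: 9.2
eef_pos: [0.5031, -0.1656, 0.0545]
ee_rot: [-0.015, 1.313, 1.248]
force: [-0.4, -2.5, 2.6]
width: 0.0004
top 0.87 [305. 192.] [150.  76.] 52.8 box xy -0.25 -0.074
scene 0.94 [308. 189.] [148.  81.] 51.8 box xy -0.247 -0.077
scene 0.6 [ 576. -248.] [150.  78.] 80.9 box xy 0.085 -0.467
scene 0.27 [535. -42.] [217.  71.] 86.6 box xy 0.013 -0.27
scene end 0.95 [190 299] [ 0.575 -0.198  0.167]
scene lid slope 0.454
9.6 [ 0.50332458 -0.16513363  0.05577178] [-0.38706784 -2.92497483  2.67287134]
```

```bash
python3 -m inch '0 0 -.3 0 0 0;0 0 -.3 0 0 0;0 0 -.2 0 0 0;0 0 0 0 0 0'; python3 -m inch '0 0 -.1 0 0 0;0 0 0 0 0 0'; python3 -m inch '0 0 -.1 0 0 0;0 0 0 0 0 0';  python3 look.py e
```

```text
t: 10.1
eef_pos: [0.5037, -0.1641, 0.0325]
ee_rot: [-0.02, 1.311, 1.243]
force: [-1.8, 3.2, 10.9]
width: 0.0005
t: 10.35
eef_pos: [0.5038, -0.1641, 0.0321]
ee_rot: [-0.024, 1.311, 1.241]
force: [-9.4, 4.9, 36.1]
width: 0.0003
t: 10.6
eef_pos: [0.5039, -0.1641, 0.0318]
ee_rot: [-0.029, 1.31, 1.238]
force: [-18.4, 6.3, 64.6]
width: 0.0006
top 0.73 [305. 192.] [150.  76.] 52.9 box xy -0.25 -0.074
top 0.43 [553. 156.] [330. 206.] 81.4 box xy 0.0 -0.071
top end 0.59 [316 195] [0.699 0.071 0.002]
top lid slope 0.315
scene 0.97 [ 576. -248.] [150.  78.] 80.1 box xy 0.085 -0.467
scene 0.76 [307. 188.] [149.  80.] 53.5 box xy -0.247 -0.077
scene end 0.95 [196 308] [ 0.58  -0.195  0.144]
scene lid slope 0.43
11.0 [ 0.50391361 -0.16410294  0.03178382] [-17.79041749   8.03311037  64.50774508]
```

View pics/e_s.png

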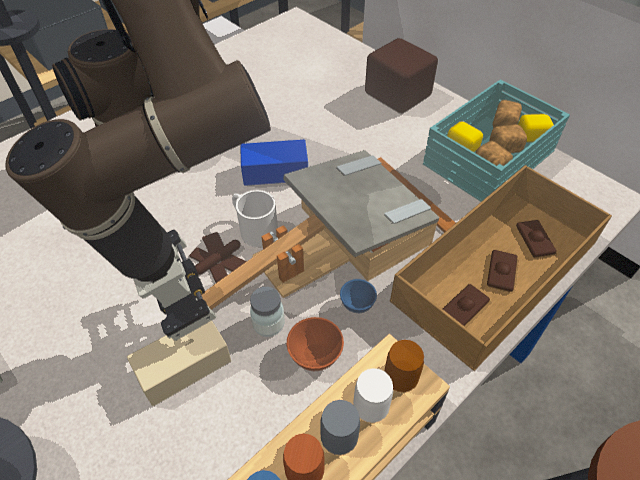

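The foot is on the bench and the lid is raised. The 64 N push is more than needed, so I ease it off, then measure the lid and the pin.

```bash
python3 -m inch '0 0 -0 0 0 0;0 0 .15 0 0 0;0 0 0 0 0 0;0 0 0 0 0 0'; python3 - <<'E'
from h import *
O=np.array([.5637,.2265]); X=np.array([.988,-.155]); Y=np.array([.155,.988])
p=arm.grab_frame("top"); q=arm.grab_frame("scene")
for n,P in(("top",p),("scene",q)):
    C=cloud(P); x=(C[...,:2]-O)@X; y=(C[...,:2]-O)@Y; z=C[...,2]
    k=(abs(x)<.05)&(y>-.11)&(y<.03)&(z>.07)&(z<.16)
    print(n,"lid",np.arctan(np.polyfit(y[k],z[k],1)[0]),k.sum())
    k=(abs(x)<.012)&(y>-.33)&(y<-.15)&(z>.04)&(z<.11); c=np.polyfit(y[k],z[k],1)
    print("lever",c[0],"top z at pin",np.polyval(c,-.205))
    k=(abs(x)<.05)&(y>-.32)&(y<-.24)&(z>.04); print("lever midline box x",np.median(x[k]))
s=arm.get_state(); print(s["t"],s["eef_pos"],s["force"])
E
```

```text
t: 11.5
eef_pos: [0.5039, -0.1643, 0.0322]
ee_rot: [-0.025, 1.311, 1.239]
force: [-5.1, 3.2, 22.7]
width: 0.0006
top lid -0.18704602076680754 3440
lever 0.24285921907916183 top z at pin 0.07880262534019992
lever midline box x -0.000664797659871446
scene lid -0.18591917511708222 2292
lever 0.24325801761785681 top z at pin 0.07789231455154721
lever midline box x 0.0067570998252548045
11.6 [ 0.50393029 -0.1642789   0.03223042] [-5.25272454  3.34467786 21.86191555]
```

```bash
python3 -c "
from station import arm
print(arm.job_done()); s=arm.get_state(); print(s['t'],s['force'])"
```

```text
the job is handed in; nothing more can be done
None
the job is handed in; nothing more can be done
```

The job is handed in. The brick is out from under the lever and the lid is raised, with the gripper still pressing the lever's long end. No verdict is reported.

I pushed the cream brick sideways with closed fingers until it lay beside the lever. Then I pressed the lever's long end until its foot met the bench, and eased the push from a brief 64 N down to about 22 N.

**Last checks:**
- **Lid:** about 0.187 rad open; both cameras agree.
- **Brick:** flat and parallel to the lever, at box x of about +0.085 m. Only the scene camera saw it at the end; in the top view the gripper hid it.
- **Pin:** the lever's top at the pin is 78–79 mm high, as expected for a seated pin.
- **Lever line:** the cameras disagree by about 7 mm. The top view puts it 1 mm off the box axis. The scene view says 7 mm, probably from seeing the bar's side.
- **Bystanders:** they look unmoved in the last picture, but I did not measure them again.
- **Early lid readings:** my first lid-slope numbers were wrong because the mask took in other surfaces. I replaced them with a direct fit to the depth data.

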